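# Take the blade cap off an unplugged desk fan

### The job

The small fan on the console is unplugged for cleaning and its front guard is already off. First prove it dead: pull its red switch knob all the way up to on and push it fully home again; then unscrew the black cap in the middle of the blades - nobody remembers whether its thread is right- or left-handed, so feel which way it loosens - and lift it off. Finish while still holding the cap in the gripper, at least 6 cm above where it sat and clear of everything else; leave everything else on the console where it is.

Things in the scene. Friction and masses are not known exactly. Their poses are not given: they have to be found in the camera images.
- fan: Small white desk air circulator, fixed, blowing straight up. Origin on the table under the vertical rotor axis; x axis away from the switch. Round foot of radius 86 mm; switch apron (80 mm wide, top 38 mm high) runs out to 180 mm along -x. Open shroud, outer radius 85 mm, rim 129 mm high; orange clip on the rim (133 mm high) locks the blades. Tilt pivots at 109 mm along +-y, 111 mm high.
- hub_seat (a point): Centre of the flat top of the fan's grey hub (radius 21 mm), 125 mm above the table on the rotor axis: the cap's seat. Blue blades around it reach out to 71 mm, tops below 120 mm. A threaded stub 24 mm high stands on the hub, inside the cap.
- switch (a joint): Push-pull switch of the fan: height of the red knob above its home position, in m. 0 = home (off), 0.014 = fully out (on). A detent at both ends holds it and snaps it the rest of the way once past the middle; moving it takes about 4 N.
- switch_top (a point): Centre of the top face of the red switch knob, 140 mm from the rotor axis along the fan's -x. Vertical cylinder, 27 mm in diameter and 26 mm tall; at home its top is 73.5 mm above the table and its underside 47.5 mm, 8 mm over the black plate on the apron. It slides straight up.
- blade_cap: Black fluted blade cap (spinner nut), loose part screwed on the fan's hub: 40 mm across the flutes, 34 mm tall, closed top with a white radial mark along its x axis, about 35 g. Origin at the centre of its open underside, z up along its axis; seated, the origin is at the hub seat, 125 mm above the table. It must rise 24 mm to clear the stub. Thread: see cap_top.
- cap_top (a point): Centre of the cap's top. Coarse quick thread, right- or left-hand, not seen from outside. Turned its loosening way (from above: right-hand anticlockwise, left-hand clockwise) it comes free after 60 to 70 degrees and lifts straight off between 75 and 115, where it stops; until free it lifts only 1 to 4 mm. The other way it stops hard within 15 degrees, then fingers slip. Turning does not raise it.
- guard: White wire front guard of the fan laid flat on the console, round, 166 mm across, 12 mm high; origin at the centre of its underside. Leave alone.
- organiser: Grey plastic organiser with a white tilt-out bin in its front, fixed at the side of the console, 150 x 244 x 200 mm, post in its slots up to 225 mm high; origin at the centre of its underside. Leave alone.
- key_bowl: Steel key bowl, 136 mm across, 48 mm high, origin at the centre of its underside. Leave alone.
- glasses_case: Black sunglasses case, 160 x 64 x 45 mm, long along its x, origin at the centre of its underside. Leave alone.
- key_a: Loose steel key, 58 mm long, 4 mm thick, origin near its middle, on the underside. Leave alone.
- key_b: Loose brass key, 58 mm long, 4 mm thick, origin near its middle, on the underside. Leave alone.
- dog_figure: White ceramic dog figurine, about 95 mm long and 70 mm high, origin under its middle. Leave alone.
- whistle: Yellow plastic whistle, 55 mm long, 22 mm high, origin under its middle. Leave alone.
Not all that is in view belongs to the job. Several things have the shape of the blade_cap; the one meant has the colours described above.

How it is judged:
On the way, in this order (a step that is already met when the one before it is completed fails the run):
1. the switch knob is pulled fully out (at least 12 of its 14 mm) (value of joint switch above 0.012 m), for 0.2 s.
2. the switch knob is pushed home again (within 2 mm) (value of joint switch below 0.002 m), for 0.2 s.
3. the cap is unscrewed and lifted clear of the stub (26 mm above its seat) (z of blade_cap in the frame of fan above 0.151 m), for 0.2 s.
At the end, for the whole second after the job is handed in: The cap is held still (under 3 cm/s) in the fingers with more than 2 N, its underside at least 55 mm above its seat (180 mm above the table), touching neither the fan nor the organiser, and the switch knob is home (within 2 mm) (height (world z) of blade_cap above 0.18 m and contact force between the fingers and blade_cap above 2 N and contact force between blade_cap and fan below 0.1 N and contact force between blade_cap and organiser below 0.1 N and linear speed of blade_cap below 0.03 m/s and value of joint switch below 0.002 m); the arm keeps its last pose, push and grip.
It fails at once if something else on the console (guard, bowl, case, keys, dog or whistle) is moved more than 30 mm (distance of any of guard, key_bowl, glasses_case, key_a, key_b, dog_figure, whistle from where it was at the start of the episode above 0.03 m).
It also fails if it takes over 54 s, if anything falls off the work surface, if the arm or the gripper's body presses on something with over 40 N, if the wrist force passes 120 N, or if a joint passes its speed limit or range.

### The arm

A 7-joint arm with a two-finger parallel gripper is mounted at the origin on the work surface. World frame = base frame: x ahead of the robot, y to its left, z up, the work surface at z = 0. Lengths are in m, angles in rad, forces in N, time in s.
With the tool pointing down it reaches from about 0.4 to 0.85 m from the base axis. Payload 4.5 kg.
Tool frame: the origin (TCP) lies between the finger pads; the fingertips stand 14 mm ahead of it and the grasp point (between the pads) lies 5 mm behind it; z points along the fingers, y is the direction in which the jaws open and shut (so a half turn about z gives the same grasp; the last joint's range is limited). The gripper opens to 85 mm and grips with 20 to 120 N. Pads are 22 mm wide; open, the fingers measure 114 mm over their backs; the gripper's body (76 mm by 85 mm) begins 54 mm behind the grasp point. The pads swing forward as they close: fully open they stand 13 mm farther back than shut.
Start: joints at [-1.146, 0.689, -0.195, 1.565, 0.157, 0.902, -0.215], TCP at [0.238, 0.578, 0.209] pointing down, gripper open.
Joint ranges: [-3.01, 3.01], [-0.46, 2.08], [-1.47, 1.51], [0.13, 2.56], [-1, 4.14], [0.04, 2.09], [-2.66, 2.66]. Speed limits (rad/s): [2.57, 2.57, 3.14, 3.14, 3.14, 3.14, 3.14].

### API

Orientations are given as a unit quaternion [x, y, z, w].
In Python, from cell import get_obs, read_camera, close_job gives the robot as it stands.
- The arm moves only by the tool servo_tool, never from a script. Its argument "deltas" is a list that holds one entry, the list of rows, each a list of 7 numbers: the turn, a rotation vector about the tool's x, y, z in rad, then the shift along the tool's x, y, z in mm, then the closure, from 0 (fully open) to 1 (shut). A call has exactly 8 rows; each row is the pose to reach, as a shift and turn from the pose commanded when the call began, along the tool's axes at that moment; what a row does not reach only later rows make up. A row lasts 1/8 s, in which the tool goes at most 62.5 mm and 10.7 degrees, less where a joint would pass 70% of its speed; a pose out of reach is approached as far as the arm can. A call with a gripper value outside its range is refused whole. The fingers move at their own pace and stop on an object; "force" is the grip in N (left out, the last holds). Time passes only in rows, so rows that repeat a pose let the fingers close, or fill a call up. It gives the time, the measured TCP pose, the force and the opening at its end, in the units of the state.
- get_obs(): the state, without advancing time (a new reading comes with each control period).
- read_camera(name): name is "scene" or "top" or "wrist"; returns a dict with "img" (480x640x3 uint8, blue, green, red), "K" (3x3 intrinsics, pixels), "T" (4x4, takes a point from camera to world coordinates). Camera axes: x right, y down, z forward; pixel columns grow to the right and rows downward; lengths in m; the calibration is good to about 2 mm. A picture is of the moment at which its call begins. There is no depth.
- close_job(): hands the job in, once; it reports no verdict.
The state is a dict: "time_s": time; "joint_pos": joint angles; "dq": joint speeds; "effort": joint torques, N m; "tool_pos": TCP position; "tool_rot": TCP orientation; "ft_force": force on the tool from outside, world axes, zero at the start; "wrist_torque": the same for the moment, N m; "opening": finger opening in m.
Only numpy, scipy, OpenCV 4.12 (cv2) and the standard library are available. Lean on these libraries where they do the work, as an engineer would, in place of code of your own. Each camera call takes 0.05 s, during which the arm holds its last target. There are 200 camera calls.

## Working session

There is one attempt and no reset: what is moved stays moved. The work goes in short steps, Python scripts to look and compute and a tool call to move; the robot and the scene stay as the last step left them, time stands still between calls to the robot, and variables do not carry over. Pictures are saved under pics/ and viewed, about 8 in all and at most 12, crops included, and the job is handed in when it is done.

Besides the shell and the picture viewer there is one more tool, called after "Request:" by a JSON object that holds its "api" and its "payload", one argument or row to a line. servo_tool: Moves the arm, as the interface text tells. Its arguments: {"type":"object","properties":{"deltas":{"type":"array"},"force":{"type":"number"}},"required":["deltas"]}

```bash
mkdir -p pics; python3 - <<'E'
from cell import *
import cv2,numpy as np
o=get_obs();print(o)
for n in("scene","top"):
    c=read_camera(n);cv2.imwrite(f"pics/{n}0.png",c["img"]);np.savez(f"{n}0.npz",**c);print(n,c["K"].tolist(),c["T"].round(4).tolist())
E
```

```text
{'time_s': 0.0, 'joint_pos': array([-1.14622924,  0.68998215, -0.19449693,  1.56636942,  0.15727127,
        0.90248128, -0.21509442]), 'dq': array([ 0.00061982,  0.00076319,  0.00126438, -0.00041569,  0.00055984,
        0.00072413, -0.00037451]), 'effort': array([-2.62932499e-04, -5.39611995e+01, -1.26596075e+00, -1.58541816e+01,
        9.22887266e-03,  9.57525917e-03,  2.41923601e-06]), 'tool_pos': array([0.23784626, 0.57721871, 0.20837802]), 'tool_rot': array([ 1.94112244e-01,  9.80978888e-01, -9.18647975e-04, -1.19599751e-04]), 'ft_force': array([ 0.19912304, -0.87169859, -0.66292348]), 'wrist_torque': array([-0.01007836,  0.02580159, -0.02348086]), 'opening': 0.08546899246078028}
scene [[498.98928938495425, 0.0, 326.27757203398914], [0.0, 498.98928938495425, 239.03050124326737], [0.0, 0.0, 1.0]] [[-0.733, 0.3749, -0.5676, 1.3114], [0.68, 0.3832, -0.6251, 0.7685], [-0.0168, -0.8442, -0.5358, 0.8131], [0.0, 0.0, 0.0, 1.0]]
top [[473.5839148267915, 0.0, 314.23020594144276], [0.0, 473.5839148267915, 236.45016877442612], [0.0, 0.0, 1.0]] [[0.0288, -0.9899, 0.1389, 0.3844], [-0.9996, -0.0292, -0.0002, -0.0431], [0.0042, -0.1389, -0.9903, 1.5818], [0.0, 0.0, 0.0, 1.0]]
```

View pics/top0.png

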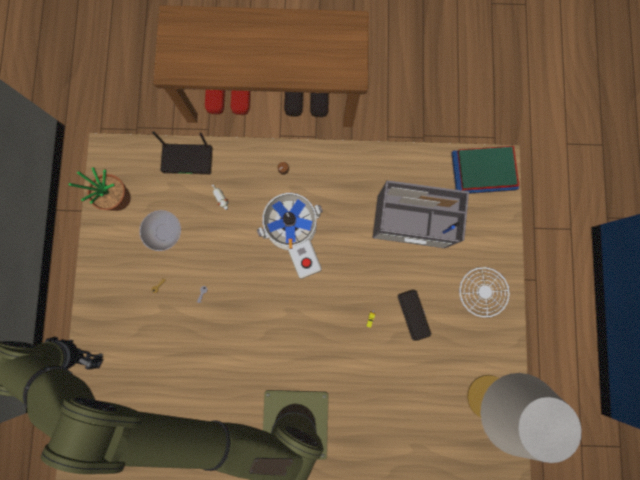

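View pics/scene0.png

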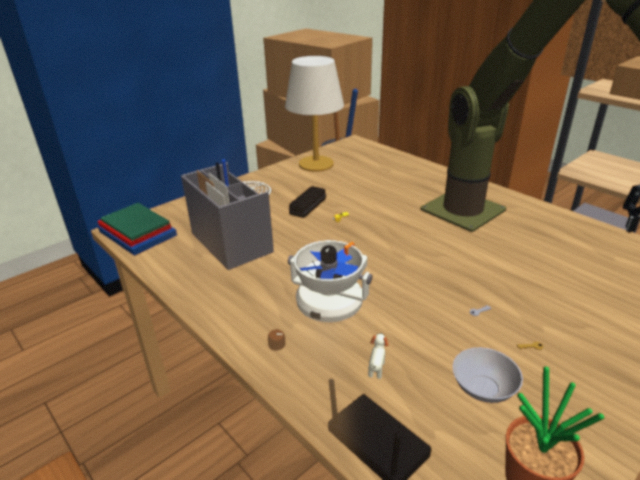

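The top view shows the fan with its cap at about (289,217), the red knob at (307,263) and the orange clip at (291,243). The organiser is on the right and the bowl and dog are on the left. Next I'll localise these points precisely.

```bash
cat > h.py <<'E'
import numpy as np,cv2
def ray(c,uv,z):
    d=c["T"][:3,:3]@np.linalg.inv(c["K"])@np.r_[uv,1.];p=c["T"][:3,3];return p+d*(z-p[2])/d[2]
def proj(c,P):
    T=np.linalg.inv(c["T"]);q=c["K"]@(T[:3,:3]@np.array(P)+T[:3,3]);return q[:2]/q[2]
def blob(m,near):
    n,l,s,ce=cv2.connectedComponentsWithStats(m.astype(np.uint8))
    ok=[i for i in range(1,n) if s[i,4]>8];i=min(ok,key=lambda i:np.hypot(*(ce[i]-near)));return ce[i],s[i]
E
python3 - <<'E'
from h import *
t=np.load("top0.npz");s=np.load("scene0.npz")
im=t["img"].astype(int);b,g,r=im[...,0],im[...,1],im[...,2]
ce,st=blob((r>130)&(g<60)&(b<60),(307,263));print("red",ce,st,ray(t,ce,.0735))
ce,st=blob((r<60)&(g<60)&(b<60),(289,217));print("cap",ce,st,ray(t,ce,.15))
K=ray(t,blob((r>130)&(g<60)&(b<60),(307,263))[0],.0735)
C=ray(t,ce,.15);print(np.linalg.norm((K-C)[:2]),np.degrees(np.arctan2(*(C-K)[:2][::-1])))
im=s["img"].astype(int);b,g,r=im[...,0],im[...,1],im[...,2]
ce,st=blob((r<60)&(g<60)&(b<60),(328,257));print("scene cap",ce,st,proj(s,[C[0],C[1],.142]),ray(s,ce,.142))
cv2.imwrite("pics/crop1.png",np.hstack([cv2.resize(t["img"][170:290,230:350],(400,400),interpolation=2),cv2.resize(s["img"][220:340,270:390],(400,400),interpolation=2)]))
E
```

```text
red [305.77083333 262.08333333] [302 259   8   7  48] [ 0.51264625 -0.01874997  0.0735    ]
cap [289.12195122 218.95121951] [284 213  11  11  82] [0.63721323 0.03522643 0.15      ]
0.1357585465205385 23.4276798189841
scene cap [328.48255814 255.28488372] [322 247  14  16 172] [329.09210193 252.67505899] [0.64587443 0.04234434 0.142     ]
```

View pics/crop1.png

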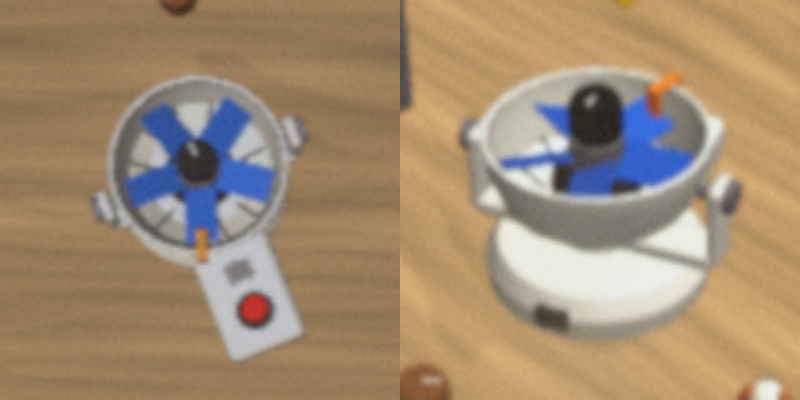

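Request:
{"api": "servo_tool", "payload": {
  "deltas": [
    [[0,0,0.1,-15,-14,-20,0],[0,0,0.25,-45,-42,-45,0],[0,0,0.4,-80,-75,-70,0],[0,0,0.56,-120,-112,-90,0],[0,0,0.72,-160,-149,-90,0],[0,0,0.88,-200,-186,-90,0],[0,0,1.04,-240,-224,-90,0],[0,0,1.2,-280,-261,-90,0]]
  ]
}}

```text
time_s: 1.1
tool_pos: [0.3978, 0.2281, 0.2991]
tool_rot: [0.716, 0.698, -0.0, -0.0]
ft_force: [1.1, 0.2, 0.2]
opening: 0.0854
```

Request:
{"api": "servo_tool", "payload": {
  "deltas": [
    [[0,0,0.16,-40,19,0,0],[0,0,0.33,-80,39,0,0],[0,0,0.5,-120,59,0,0],[0,0,0.67,-160,79,0,0],[0,0,0.84,-200,98,0,0],[0,0,1.0,-230,113,0,0],[0,0,1.142,-244,120,0,0],[0,0,1.142,-244,120,0,0]]
  ]
}}

```text
time_s: 2.1
tool_pos: [0.5126, -0.0175, 0.2988]
tool_rot: [0.979, 0.202, -0.0, 0.0]
ft_force: [1.1, -0.6, 0.3]
opening: 0.0855
```

```bash
python3 - <<'E'
from cell import *
import cv2,numpy as np
o=get_obs();print(o["joint_pos"],o["tool_pos"],o["tool_rot"])
c=read_camera("wrist");cv2.imwrite("pics/w1.png",c["img"]);np.savez("w1.npz",**c);print(c["K"].tolist(),c["T"].round(4).tolist())
E
```

```text
[-0.36808957  0.46528162  0.48846626  1.79483671 -0.26134402  0.94654902
 -0.93248251] [ 0.51255871 -0.01754753  0.2988315 ] [ 9.79282918e-01  2.02496082e-01 -4.17035800e-04  3.59609802e-04]
[[410.16281443371855, 0.0, 315.7762608333317], [0.0, 410.16281443371855, 241.68680197074514], [0.0, 0.0, 1.0]] [[0.3967, -0.8767, -0.2722, 0.5818], [-0.918, -0.3789, -0.1175, 0.0125], [-0.0001, 0.2965, -0.955, 0.4632], [0.0, 0.0, 0.0, 1.0]]
```

View pics/w1.png

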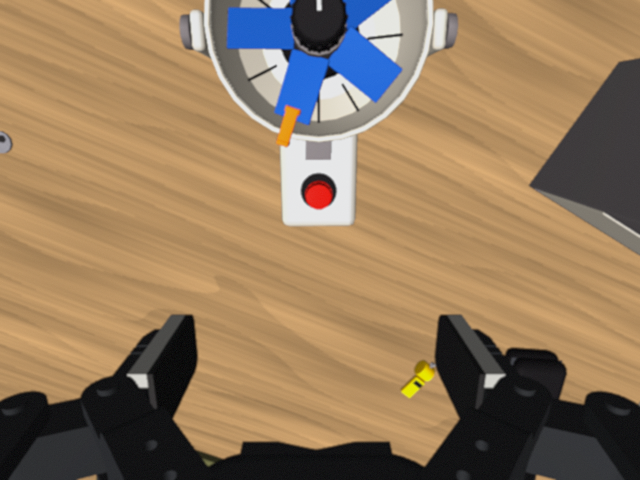

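The wrist view shows the knob top at about (319,188), the cap with its mark at about (319,20), and the fan's axis running nearly along the image column. The whistle is at (418,378).

```bash
python3 - <<'E'
from h import *
c=np.load("w1.npz");im=c["img"].astype(int);b,g,r=im[...,0],im[...,1],im[...,2]
ce,st=blob((r>120)&(g<70)&(b<70),(319,190));print("red all",ce,st,ray(c,ce,.063))
for t in (200,220,235):
    ce,st=blob((r>t)&(g<70)&(b<70),(319,190));print(t,ce,st,ray(c,ce,.0735))
# fit apron & pivots midpoint & rim
L,R=ray(c,(194,32),.111),ray(c,(446,31),.111);print("pivots",L,R,(L+R)/2,np.linalg.norm(L-R))
w=(r>150)&(g>150)&(b>150)
for v in (160,180,200,215):
    u=np.where(w[v,250:400])[0]+250;a,d=ray(c,(u[0],v),.038),ray(c,(u[-1],v),.038);print(v,u[0],u[-1],((a+d)/2).round(4),np.linalg.norm(a-d).round(4))
print("cap top",ray(c,(319,16),.159), proj(c,[.641,.037,.159]))
# silhouette of cap
m=(r<70)&(g<70)&(b<70)
for v in (5,15,25,40,48): 
    u=np.where(m[v,285:355])[0]+285;print(v,u[0],u[-1])
E
```

```text
red all [318.2197615  194.32027257] [305 181  27  27 587] [ 0.51356616 -0.01954896  0.063     ]
200 [318.15990991 196.37162162] [306 185  25  23 444] [ 0.51350321 -0.01944985  0.0735    ]
220 [318.11380145 196.66585956] [307 186  23  22 413] [ 0.51322276 -0.01952325  0.0735    ]Traceback (most recent call last):
  File "<stdin>", line 5, in <module>
  File "h.py", line 8, in blob
    ok=[i for i in range(1,n) if s[i,4]>8];i=min(ok,key=lambda i:np.hypot(*(ce[i]-near)));return ce[i],s[i]
                                             ~~~^^^^^^^^^^^^^^^^^^^^^^^^^^^^^^^^^^^^^^^^^
ValueError: min() iterable argument is empty
```

```bash
python3 - <<'E'
from h import *
c=np.load("w1.npz");im=c["img"].astype(int);b,g,r=im[...,0],im[...,1],im[...,2]
w=(r>150)&(g>150)&(b>150)
for v in (165,180,200,215):
    u=np.where(w[v,250:400])[0]+250;a,d=ray(c,(u[0],v),.038),ray(c,(u[-1],v),.038);print(v,u[0],u[-1],((a+d)/2).round(4),np.linalg.norm(a-d).round(4))
m=(r<70)&(g<70)&(b<70)
for v in (5,12,18,25):
    u=np.where(m[v,285:355])[0]+285;a,d=ray(c,(u[0],v),.159),ray(c,(u[-1],v),.159);print(v,u[0],u[-1],((a+d)/2).round(4),np.linalg.norm(a-d).round(4))
n=np.array([.5133,-.0195])
for y in (22,23,23.5,24):
    e=np.array([np.cos(np.radians(y)),np.sin(np.radians(y))]);p=n+.14*e;print(y,p,proj(c,[*p,.159]),proj(c,[*(n-.04*e),.038]))
E
```

```text
165 281 354 [ 0.5369 -0.0088  0.038 ] 0.0749
180 281 354 [ 0.5228 -0.0149  0.038 ] 0.0757
200 282 353 [ 0.5035 -0.0233  0.038 ] 0.0747
215 282 353 [ 0.4886 -0.0297  0.038 ] 0.0755
5 287 344 [0.6448 0.04   0.159 ] 0.0375
12 293 344 [0.6418 0.0365 0.159 ] 0.0337
18 291 346 [0.6386 0.0351 0.159 ] 0.0365
25 293 344 [0.6347 0.0334 0.159 ] 0.034
22 [0.64310574 0.03294492] [324.23006146  12.42017015] [316.99310501 227.04287115]
23 [0.64217068 0.03520236] [320.53808983  12.3574555 ] [317.64332937 227.05242505]
23.5 [0.64168841 0.03632487] [318.6917176   12.35318416] [317.96848476 227.05309221]
24 [0.64119636 0.03744313] [316.84536123  12.36697181] [318.2936386  227.05101941]
```

Request:
{"api": "servo_tool", "payload": {
  "deltas": [
    [[0,0,0,0,1,25,0],[0,0,0,0,2,70,0],[0,0,0,0,2,120,0.1],[0,0,0,0,2,165,0.2],[0,0,0,0,2,200,0.3],[0,0,0,0,2,225,0.3],[0,0,0,0,2,237,0.3],[0,0,0,0,2,237,0.3]]
  ]
}}

```text
time_s: 3.15
tool_pos: [0.5131, -0.0174, 0.062]
tool_rot: [0.979, 0.204, -0.0, -0.001]
ft_force: [0.8, -0.3, 0.0]
opening: 0.0599
```

Request:
{"api": "servo_tool", "payload": {
  "deltas": [
    [[0,0,0,0,0,0,0.5],[0,0,0,0,0,0,0.7],[0,0,0,0,0,0,0.9],[0,0,0,0,0,0,1],[0,0,0,0,0,0,1],[0,0,0,0,0,0,1],[0,0,0,0,0,0,1],[0,0,0,0,0,0,1]]
  ],
  "force": 40
}}

```text
time_s: 4.15
tool_pos: [0.5134, -0.0182, 0.0622]
tool_rot: [0.979, 0.203, 0.0, -0.0]
ft_force: [-0.1, -0.5, -0.3]
opening: 0.0001
```

```bash
python3 - <<'E'
from cell import *
import cv2,numpy as np
o=get_obs();print(o["joint_pos"],o["tool_pos"],o["ft_force"],o["opening"])
a=read_camera("wrist")["img"];b=read_camera("scene")["img"]
cv2.imwrite("pics/w2.png",np.hstack([cv2.resize(a,(480,360)),cv2.resize(b[200:340,270:390],(309,360))]))
E
```

```text
[-0.18990703  0.80721438  0.22685694  2.02907175 -0.48459805  0.35645238
 -0.73528372] [ 0.51343536 -0.01822102  0.06215336] [-0.13340093 -0.47569439 -0.2931539 ] 5.03329163289316e-05
```

View pics/w2.png

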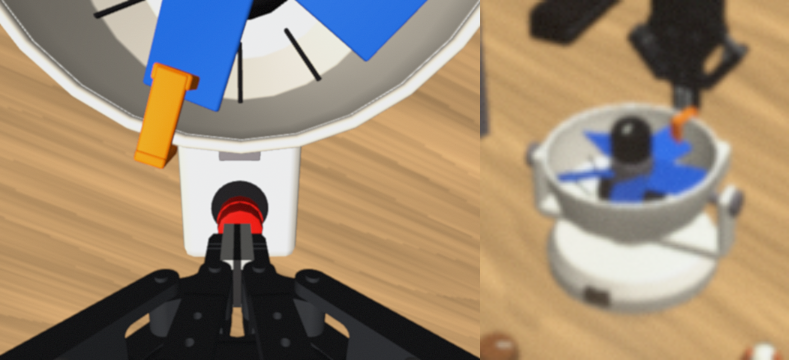

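The wrist picture shows the jaws shut in front of the red knob at (240,215), so they did not grip it. I'll check the heights by projection.

```bash
python3 - <<'E'
from cell import *
from h import *
c=read_camera("wrist");s=np.load("scene0.npz");print(c["T"].round(4).tolist())
e=np.array([.9178,.397])
for nm,P in dict(tip=[.5134,-.0182,.048],tipx=[.5134+.011*e[0],-.0182+.011*e[1],.048],tcp=[.5134,-.0182,.062],knobtop=[.5133,-.0195,.0735],knobout=[.5133,-.0195,.0875],knobbot=[.5133,-.0195,.0475],plate=[.5133,-.0195,.0395]).items():
    print(nm,proj(c,P)*.75,proj(s,P))
cv2.imwrite("pics/w3.png",cv2.resize(c["img"][220:400,200:440],(800,600),interpolation=2))
E
```

```text
[[0.3975, -0.8765, -0.2715, 0.5825], [-0.9176, -0.38, -0.1168, 0.0117], [-0.0007, 0.2955, -0.9553, 0.2266], [0.0, 0.0, 0.0, 1.0]]
tip [236.98518346 211.79358374] [349.39971798 255.71441521]
tipx [236.99823474 195.26762766] [347.90289434 257.84239504]
tcp [236.97876236 221.159865  ] [349.4412949  251.42982728]
knobtop [239.07557367 230.97503542] [349.1592805  247.66957123]
knobout [239.24818139 243.45170785] [349.19990441 243.29867806]
knobbot [238.81831766 212.37969656] [349.08502871 255.65862581]
plate [238.75194356 207.58195124] [349.06248803 258.08387086]
```

View pics/w3.png

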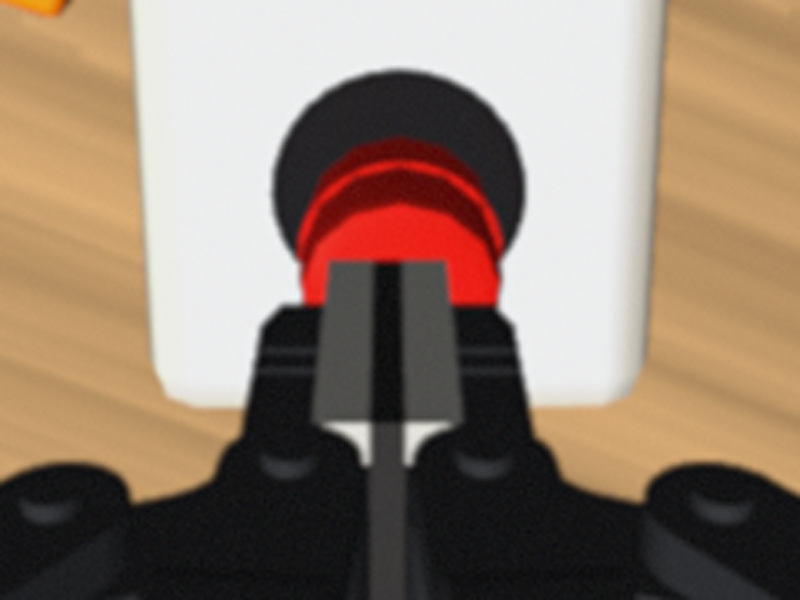

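The shut fingertips appear at z≈0.08, about 30 mm higher than the TCP pose implies and just above the knob. I'll probe down gently onto the home knob to confirm.

Request:
{"api": "servo_tool", "payload": {
  "deltas": [
    [[0,0,0,0,0,1,1],[0,0,0,0,0,2,1],[0,0,0,0,0,3,1],[0,0,0,0,0,4,1],[0,0,0,0,0,5,1],[0,0,0,0,0,6,1],[0,0,0,0,0,6,1],[0,0,0,0,0,6,1]]
  ]
}}

```text
time_s: 5.3
tool_pos: [0.5134, -0.0183, 0.0562]
tool_rot: [0.979, 0.203, 0.0, -0.0]
ft_force: [-0.7, 0.3, -0.5]
opening: 0.0001
```

Request:
{"api": "servo_tool", "payload": {
  "deltas": [
    [[0,0,0,0,0,1,1],[0,0,0,0,0,2,1],[0,0,0,0,0,3,1],[0,0,0,0,0,4,1],[0,0,0,0,0,5,1],[0,0,0,0,0,6,1],[0,0,0,0,0,6,1],[0,0,0,0,0,6,1]]
  ]
}}

```text
time_s: 6.3
tool_pos: [0.5135, -0.0183, 0.0514]
tool_rot: [0.979, 0.203, 0.0, -0.0]
ft_force: [-1.4, 1.3, 14.1]
opening: -0.0001
```

```bash
python3 - <<'E'
from cell import *
from h import *
c=read_camera("wrist");o=get_obs();print(o["tool_pos"],o["ft_force"])
cv2.imwrite("pics/w4.png",cv2.resize(c["img"][200:440,160:480],(800,600),interpolation=2))
E
```

```text
[ 0.51349923 -0.01825835  0.0513763 ] [-1.19095713  1.45372218 13.72974145]
```

View pics/w4.png

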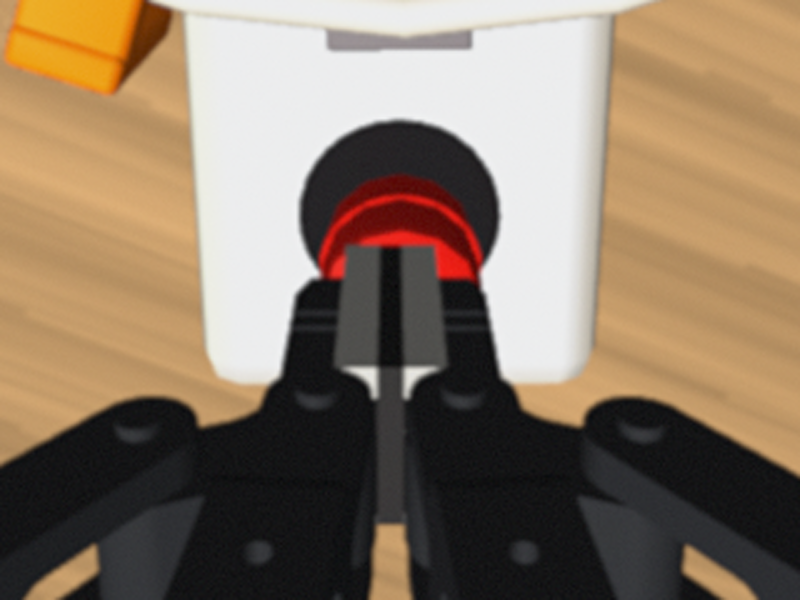

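Contact came at TCP z≈0.0515, with the knob top known to be at 0.0735. The shut tips are therefore about 22 mm behind the reported TCP, not 14 mm ahead. The image also shows the tips (390) slightly left of the knob centre (400).

```bash
python3 - <<'E'
from cell import *
from h import *
c=read_camera("wrist");o=get_obs();p=o["tool_pos"]
e=np.array([.9178,.397]);f=np.array([.397,-.9178])
for u,v in((347,245),(436,245),(390,245)):
    q=ray(c,(160+u*.4,200+v*.4),.0735)[:2]-p[:2];print("tip edge rel tcp x,y",q@e,q@f)
q=np.array([.5133,-.0195])-p[:2];print("knob rel",q@e,q@f)
E
```

```text
tip edge rel tcp x,y 0.008845200310108737 -0.0065731787064711705
tip edge rel tcp x,y 0.008854889660104908 0.00693050481567988
tip edge rel tcp x,y 0.008849881893298255 -4.863187942103166e-05
knob rel -0.0007058746443051813 0.0010617628212748029
```

Request:
{"api": "servo_tool", "payload": {
  "deltas": [
    [[0,0,0,0,1,-10,0.9],[0,0,0,0,1,-20,0.6],[0,0,0,0,1,-20,0.3],[0,0,0,0,1,-20,0.2],[0,0,0,0,1,-20,0.2],[0,0,0,0,1,-10,0.2],[0,0,0,0,1,10,0.2],[0,0,0,0,1,20,0.2]]
  ]
}}

```text
time_s: 7.4
tool_pos: [0.5131, -0.0191, 0.0288]
tool_rot: [0.979, 0.203, -0.001, -0.0]
ft_force: [-0.3, -0.2, 0.1]
opening: 0.0681
```

Request:
{"api": "servo_tool", "payload": {
  "deltas": [
    [[0,0,0,0,0,2,0.4],[0,0,0,0,0,2,0.6],[0,0,0,0,0,2,0.8],[0,0,0,0,0,2,1],[0,0,0,0,0,2,1],[0,0,0,0,0,2,1],[0,0,0,0,0,2,1],[0,0,0,0,0,2,1]]
  ],
  "force": 50
}}

```text
time_s: 8.4
tool_pos: [0.5144, -0.0197, 0.0288]
tool_rot: [0.979, 0.203, 0.001, 0.0]
ft_force: [-0.2, -1.2, 4.9]
opening: 0.0245
```

Request:
{"api": "servo_tool", "payload": {
  "deltas": [
    [[0,0,0,0,0,-2,1],[0,0,0,0,0,-5,1],[0,0,0,0,0,-8,1],[0,0,0,0,0,-11,1],[0,0,0,0,0,-14,1],[0,0,0,0,0,-15,1],[0,0,0,0,0,-15,1],[0,0,0,0,0,-15,1]]
  ]
}}

```text
time_s: 9.4
tool_pos: [0.5143, -0.0197, 0.0429]
tool_rot: [0.979, 0.203, 0.0, 0.001]
ft_force: [3.4, -3.9, -5.2]
opening: 0.0246
```

```bash
python3 - <<'E'
from cell import *
from h import *
c=read_camera("wrist");o=get_obs();print(o["tool_pos"],o["ft_force"],o["opening"])
cv2.imwrite("pics/w5.png",cv2.resize(c["img"][200:440,160:480],(800,600),interpolation=2))
E
```

```text
[ 0.51427385 -0.01966166  0.04293501] [ 2.78110571 -4.36727183 -5.05828422] 0.023920916746750877
```

View pics/w5.png

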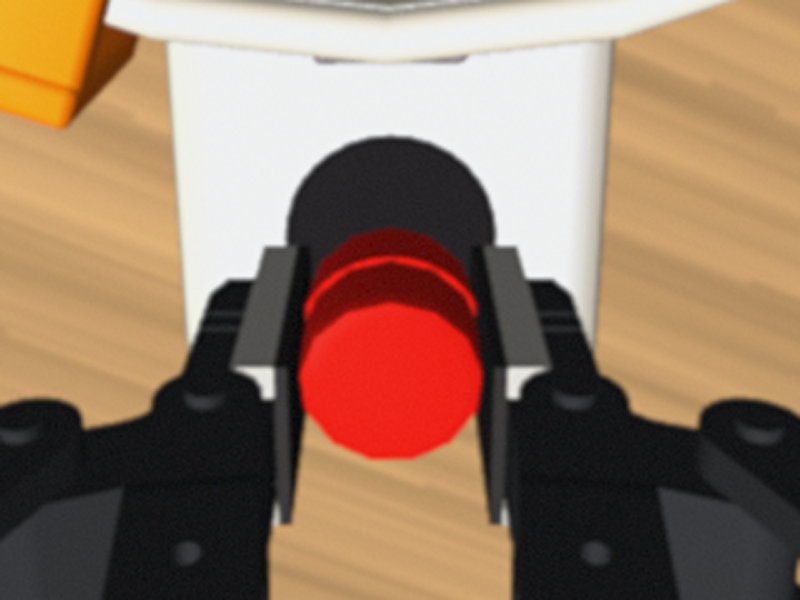

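The knob is held between the pads, with its top at about (390,382) in the crop. I'll check its height by projection.

```bash
python3 - <<'E'
from cell import *
from h import *
c=read_camera("wrist");o=get_obs();print(o["tool_pos"],o["ft_force"],o["opening"])
for z in (.0735,.0805,.0875):
    q=proj(c,[.5133,-.0195,z]);w=abs(proj(c,[.5133+.0135*.397,-.0195-.0135*.918,z])-q)[0]*2/.4;print(z,(q-[160,200])/.4,w)
E
```

```text
[ 0.51429425 -0.01968081  0.04291306] [ 2.60478296 -5.43243664 -5.14869727] 0.02421733471427235
0.0735 [386.74484495 330.261358  ] 184.15866757426244
0.0805 [386.63943399 355.53181192] 192.73130191877328
0.0875 [386.52372958 383.26994126] 202.14101946696644
```

The knob is fully out: row 382 was seen against 383 predicted for a 14 mm lift. I'll push it home now.

Request:
{"api": "servo_tool", "payload": {
  "deltas": [
    [[0,0,0,0,0,0,1],[0,0,0,0,0,3,1],[0,0,0,0,0,6,1],[0,0,0,0,0,9,1],[0,0,0,0,0,12,1],[0,0,0,0,0,15,1],[0,0,0,0,0,17,1],[0,0,0,0,0,17,1]]
  ]
}}

```text
time_s: 10.5
tool_pos: [0.5144, -0.0196, 0.0286]
tool_rot: [0.979, 0.203, 0.001, 0.0]
ft_force: [-2.2, -3.6, 24.9]
opening: 0.0244
```

Request:
{"api": "servo_tool", "payload": {
  "deltas": [
    [[0,0,0,0,0,0,1],[0,0,0,0,0,0,1],[0,0,0,0,0,-2,0.8],[0,0,0,0,0,-2,0.6],[0,0,0,0,0,-2,0.4],[0,0,0,0,0,-2,0.2],[0,0,0,0,0,-2,0.1],[0,0,0,0,0,-12,0.1]]
  ]
}}

```text
time_s: 11.5
tool_pos: [0.5132, -0.019, 0.038]
tool_rot: [0.979, 0.203, -0.001, -0.0]
ft_force: [-0.0, 0.8, -0.2]
opening: 0.0767
```

```bash
python3 - <<'E'
from cell import *
from h import *
c=read_camera("wrist");o=get_obs();print(o["tool_pos"],o["tool_rot"],o["ft_force"],o["opening"],o["joint_pos"])
im=c["img"].astype(int);b,g,r=im[...,0],im[...,1],im[...,2]
ce,st=blob((r>200)&(g<70)&(b<70),(316,330));print(ce,st,proj(c,[.5133,-.0195,.0735]),proj(c,[.5133,-.0195,.0875]))
E
```

```text
[ 0.51415777 -0.0191415   0.03944176] [ 9.79194069e-01  2.02925601e-01  4.18588925e-04 -1.99861897e-05] [-0.03919669  0.93060646  1.14499048] 0.07675226276914615 [-0.1674782   0.84687374  0.19288067  2.03434169 -0.50055202  0.3042928
 -0.72005474]
[318.75157965 336.1872298 ] [ 286  307   67   59 3007] [317.57156705 337.40014688] [317.67484698 360.00318116]
```

The knob is home, seen at row 336 against 337 predicted. Now over to the cap, turning the jaws so that joint 7 is near the middle of its range.

Request:
{"api": "servo_tool", "payload": {
  "deltas": [
    [[0,0,0,0,0,-40,0.1],[0,0,0,0,0,-95,0.1],[0,0,-0.12,0,0,-145,0.1],[0,0,-0.27,40,0,-160,0.1],[0,0,-0.42,85,0,-160,0.1],[0,0,-0.57,120,0,-160,0.1],[0,0,-0.7,139,0,-160,0.1],[0,0,-0.75,139,0,-160,0.1]]
  ]
}}

```text
time_s: 12.55
tool_pos: [0.6425, 0.0372, 0.1983]
tool_rot: [0.836, 0.549, 0.001, 0.0]
ft_force: [-0.5, -0.5, -0.2]
opening: 0.077
```

```bash
python3 - <<'E'
from cell import *
from h import *
c=read_camera("wrist");o=get_obs();print(o["tool_pos"],o["tool_rot"],o["opening"],o["joint_pos"])
p=proj(c,[.6418,.0362,.159]);print(p)
u=int(p[0]);v=int(p[1])
cv2.imwrite("pics/w6.png",c["img"]);np.savez("w6.npz",**c)
E
```

```text
[0.64165072 0.03639512 0.19832219] [ 8.35787735e-01  5.49052680e-01  1.27423288e-04 -1.59667666e-05] 0.07683318562612723 [-0.23773265  0.73213036  0.20549668  1.53266118 -0.17595637  0.89475738
 -0.38150212]
[315.79045564 266.22146613]
```

View pics/w6.png

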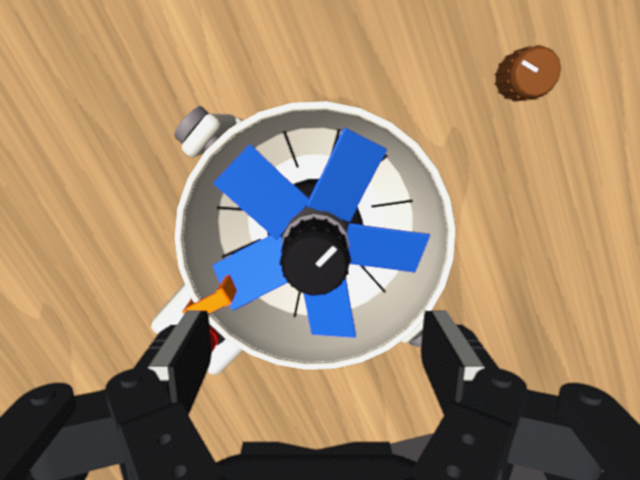

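The picture shows the cap top at (315,265), against (316,266) predicted. I'll descend and grip.

Request:
{"api": "servo_tool", "payload": {
  "deltas": [
    [[0,0,-0.1,0,0,20,0.1],[0,0,-0.2,0,0,50,0.1],[0,0,-0.3,0,0,75,0.2],[0,0,-0.3,0,0,90,0.2],[0,0,-0.3,0,0,93,0.3],[0,0,-0.3,0,0,93,0.4],[0,0,-0.3,0,0,93,0.4],[0,0,-0.3,0,0,93,0.5]]
  ]
}}

```text
time_s: 13.6
tool_pos: [0.6419, 0.0361, 0.1059]
tool_rot: [0.746, 0.666, 0.001, 0.0]
ft_force: [0.1, -0.3, -0.5]
opening: 0.0426
```

Request:
{"api": "servo_tool", "payload": {
  "deltas": [
    [[0,0,0,0,0,0,0.7],[0,0,0,0,0,0,1],[0,0,0,0,0,0,1],[0,0,0,0,0,0,1],[0,0,0,0,0,0,1],[0,0,0,0,0,0,1],[0,0,0,0,0,0,1],[0,0,0,0,0,0,1]]
  ],
  "force": 50
}}

```text
time_s: 14.6
tool_pos: [0.6419, 0.0362, 0.1062]
tool_rot: [0.746, 0.666, 0.001, 0.0]
ft_force: [-1.3, 1.5, 5.9]
opening: 0.0363
```

```bash
python3 - <<'E'
from cell import *
o=get_obs();print(o["tool_pos"],o["tool_rot"],o["ft_force"],o["wrist_torque"],o["opening"],o["joint_pos"])
E
```

```text
[0.6418957  0.0361503  0.10615306] [7.45610085e-01 6.66382129e-01 5.88992480e-04 3.35944787e-04] [-1.27485523  1.54579336  5.88704067] [0.02506344 0.32777108 0.04072271] 0.03627585570593307 [-0.17979298  0.83941476  0.09683278  1.60613127 -0.11211296  0.70012951
 -0.14131925]
```

Request:
{"api": "servo_tool", "payload": {
  "deltas": [
    [[0,0,-0.06,0,0,0,1],[0,0,-0.12,0,0,0,1],[0,0,-0.18,0,0,0,1],[0,0,-0.24,0,0,0,1],[0,0,-0.3,0,0,0,1],[0,0,-0.36,0,0,0,1],[0,0,-0.38,0,0,0,1],[0,0,-0.38,0,0,0,1]]
  ]
}}

```text
time_s: 15.6
tool_pos: [0.6418, 0.0369, 0.1062]
tool_rot: [0.606, 0.795, 0.001, 0.0]
ft_force: [-1.4, 1.8, 6.3]
opening: 0.0369
```

```bash
python3 - <<'E'
from cell import *
from h import *
c=read_camera("wrist");o=get_obs();print(o["tool_pos"],o["tool_rot"],o["ft_force"],o["wrist_torque"],o["effort"][6],o["opening"],o["joint_pos"][6])
cv2.imwrite("pics/w7.png",cv2.resize(c["img"][200:440,160:480],(800,600),interpolation=2))
E
```

```text
[0.6418789  0.03694182 0.10614047] [6.06182106e-01 7.95325347e-01 9.07452843e-04 1.56392943e-04] [-1.90654807  1.59319172  6.10310833] [ 0.20886185  0.29352518 -0.03649829] 0.013909739500377327 0.03662739821257496 0.13108956225625937
```

View pics/w7.png

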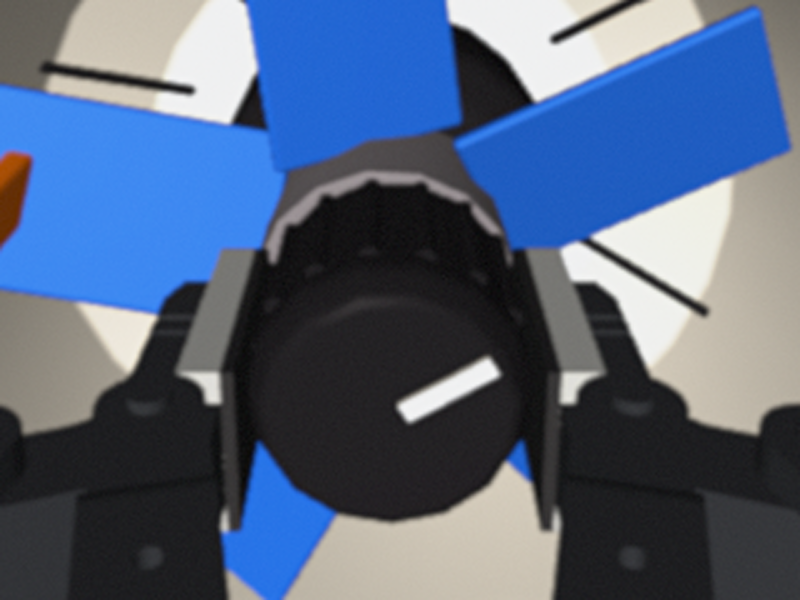

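The mark sits at about 25° in the tool view. At the grasp it was about 23°, so the cap has followed the jaws through 22° with almost no torque. Anticlockwise loosens it, so I'll go on to about 95°.

Request:
{"api": "servo_tool", "payload": {
  "deltas": [
    [[0,0,-0.16,0,0,0,1],[0,0,-0.32,0,0,0,1],[0,0,-0.48,0,0,0,1],[0,0,-0.64,0,0,0,1],[0,0,-0.8,0,0,0,1],[0,0,-0.96,0,0,0,1],[0,0,-1.12,0,0,0,1],[0,0,-1.27,0,0,0,1]]
  ]
}}

```text
time_s: 16.65
tool_pos: [0.6418, 0.0359, 0.1061]
tool_rot: [0.014, 1.0, -0.0, 0.001]
ft_force: [-0.7, -1.1, 3.7]
opening: 0.0368
```

Request:
{"api": "servo_tool", "payload": {
  "deltas": [
    [[0,0,0,0,0,0,1],[0,0,0,0,0,-1,1],[0,0,0,0,0,-2,1],[0,0,0,0,0,-4,1],[0,0,0,0,0,-6,1],[0,0,0,0,0,-7,1],[0,0,0,0,0,-8,1],[0,0,0,0,0,-8,1]]
  ]
}}

```text
time_s: 17.65
tool_pos: [0.6414, 0.0361, 0.1133]
tool_rot: [0.016, 1.0, 0.0, 0.0]
ft_force: [0.4, 0.3, -0.3]
opening: 0.0361
```

```bash
python3 - <<'E'
from cell import *
from h import *
c=read_camera("wrist");o=get_obs();print(o["tool_pos"],o["tool_rot"],o["ft_force"],o["wrist_torque"],o["effort"][6],o["opening"],o["joint_pos"][6])
cv2.imwrite("pics/w8.png",cv2.resize(c["img"][200:440,160:480],(800,600),interpolation=2))
E
```

```text
[0.64138577 0.0360882  0.11320563] [1.63684400e-02 9.99866027e-01 3.26147491e-05 2.63251406e-05] [-0.37369469  0.7803228  -0.32498643] [-0.05404661  0.00431436 -0.00730851] 0.0006152596324682236 0.03619684722654998 1.0727183997065346
```

View pics/w8.png

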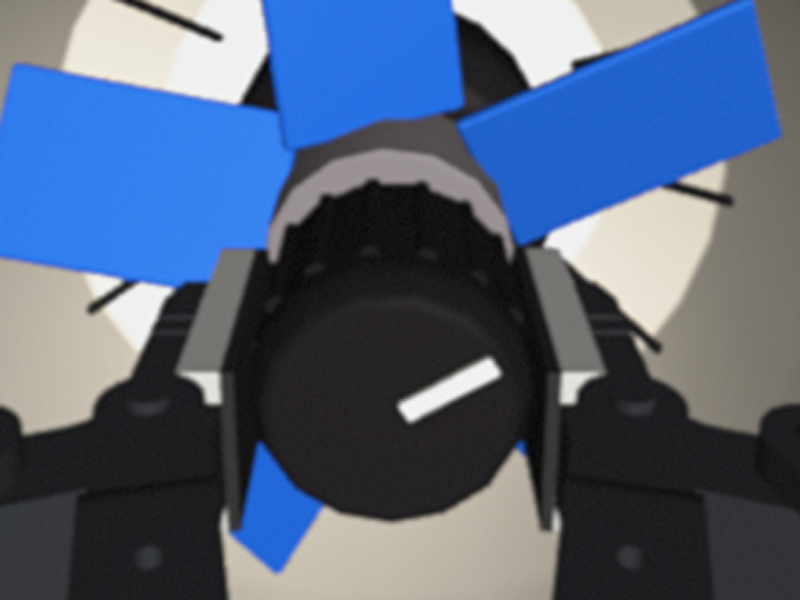

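The cap rose 7 mm with no resistance (a threaded cap stops at 1 to 4 mm), and the hub face now shows below it. I'll lift it clear.

Request:
{"api": "servo_tool", "payload": {
  "deltas": [
    [[0,0,0,0,0,-5,1],[0,0,0,0,0,-13,1],[0,0,0,0,0,-25,1],[0,0,0,0,0,-40,1],[0,0,0,0,0,-55,1],[0,0,0,0,0,-70,1],[0,0,0,0,0,-80,1],[0,0,0,0,0,-85,1]]
  ]
}}

```text
time_s: 18.7
tool_pos: [0.6416, 0.0361, 0.199]
tool_rot: [0.016, 1.0, 0.0, 0.0]
ft_force: [0.4, 0.1, 0.2]
opening: 0.0363
```

Request:
{"api": "servo_tool", "payload": {
  "deltas": [
    [[0,0,0,0,0,0,1],[0,0,0,0,0,0,1],[0,0,0,0,0,0,1],[0,0,0,0,0,0,1],[0,0,0,0,0,0,1],[0,0,0,0,0,0,1],[0,0,0,0,0,0,1],[0,0,0,0,0,0,1]]
  ]
}}

```text
time_s: 19.7
tool_pos: [0.6414, 0.0361, 0.1982]
tool_rot: [0.016, 1.0, 0.0, 0.0]
ft_force: [-0.0, 0.4, 0.7]
opening: 0.0365
```

```bash
python3 - <<'E'
from cell import *
from h import *
c=read_camera("wrist");s=read_camera("scene");t=read_camera("top");o=get_obs();print(o["tool_pos"],o["ft_force"],o["opening"],abs(o["dq"]).max())
im=t["img"].astype(int);print(blob((im[...,2]>130)&(im[...,1]<60)&(im[...,0]<60),(306,262)))
cv2.imwrite("pics/w9.png",np.hstack([cv2.resize(c["img"],(480,360)),cv2.resize(s["img"][180:340,270:410],(315,360))]))
E
```

```text
[0.64139994 0.03609688 0.19820259] [8.48158595e-01 6.13849297e-01 7.84542397e-04] 0.03666664828869552 0.0018064398667220717
(array([238.61148649, 100.21621622]), array([231,  91,  16,  20, 296], dtype=int32))
```

View pics/w9.png

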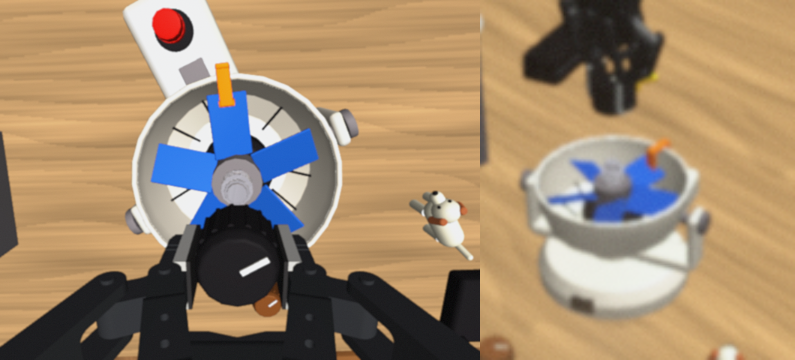

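The cap is in the jaws at (240,270), the threaded stub is bare at (237,180), and the scene view shows clear air beneath the cap. A last check on the knob's height, then I'll hand in.

```bash
python3 - <<'E'
from cell import *
from h import *
c=read_camera("wrist");im=c["img"].astype(int)
ce,st=blob((im[...,2]>200)&(im[...,1]<70)&(im[...,0]<70),(224,33))
a,b=proj(c,[.5133,-.0195,.0735]),proj(c,[.5133,-.0195,.0875]);print(ce,st,a,b)
if np.hypot(*(ce-a))<np.hypot(*(ce-b))-2: print(close_job(),get_obs()["opening"])
E
```

```text
[221.77892031  31.3059126 ] [ 204   12   37   40 1167] [221.71842374  31.7642953 ] [216.66490541  27.30474749]
the job is handed in; nothing more can be done
the job is handed in; nothing more can be done
```

The job is done and handed in at about 20 s of the 54 s allowed. The red switch was pulled fully out and pushed home again. The cap came off anticlockwise, so its thread is right-handed, and it ended held in the gripper above the fan.

**Last checks**
- **Switch out:** the wrist camera put the knob 14 mm up, at row 382 against 383 predicted.
- **Switch home:** before hand-in the knob top was seen at (221.8, 31.3), against (221.7, 31.8) predicted for home.
- **Unscrewing:** the white mark followed the jaws through about 95° with no slip. A trial lift then rose 7 mm with no resistance.
- **Cap:** it was raised about 92 mm, which puts its underside about 217 mm above the table. The jaws stood 36.5 mm open on it with a 50 N grip commanded, and the arm was still.
- **Fan:** the last picture shows the stub bare and clear air under the cap.

**What disagreed**
- **Fingertips:** they lie about 22 mm behind the reported TCP, not 14 mm ahead as stated. My first grip therefore closed just above the knob. I found the offset by touching the home knob with about 14 N, then corrected for it.
- **Top camera:** a last check of the knob from above latched onto a different red object (the arm probably hid the knob), so I relied on the wrist camera.
- **Other items:** nothing touched them as far as I could tell, but I did not measure their positions again.

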